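Take the stone wheel out of the knife sharpener and hang it to dry

TASK

Flip the red cam lever of the knife sharpener fully open, then take the stone wheel with its axle out of the sharpener's slots, lower it onto the two black rails at the front of the sharpener and let go. Then take it again across its flat faces, as the box leaves no room for fingers on its rim, and hang it in the white drip box, both axle ends down in the V notches and the wheel hanging free. Do not drop the wheel, leave the lever open, and do not disturb the tin behind the sharpener.

Things in the scene. Friction and masses are not known exactly. Their poses are not given: they have to be found in the camera images.
- stand: Fixed knife-sharpener stand. Origin on the worktop straight below the seated axle; x to its back, y to its left (lever side), z up; its front (-x) faces the robot. Grey base 8 mm thick, x -147 to +40, y +-76 mm. Two aluminium cheeks 8 mm thick stand on it, inner faces at y = +-50 mm, x -44 to +34, tops at z = 118; between them it is open above, before and behind.
- seat (a point): Wheel centre while the axle is seated: x = y = 0, z = 75 mm of the stand (axes as the stand's). Each cheek has the same hook-shaped slot. The axle lies in a pocket behind a lip whose top is at z = 76 mm (x -12 to -7). The slot's ceiling is at z = 96. To leave, the 10 mm axle is raised about 11 mm, moved forward (-x) 23 mm, then lowered out of the open lower end.
- slot_exit (a point): Point x = -23, y = 0, z = 50 mm of the stand: wheel centre when the axle has come down out of both slots. The downward channel above it spans x -34 (front prong) to -12 mm (lip, lower jaw). The prong (x -44 to -34) ends below at z = 64, the lower jaw (x -12 to +10) at z = 53. At this height the axle passes forward under the prongs, the wheel above the base and the rails.
- cradle (a point): Point x = -105, y = 0, z = 40 mm of the stand: wheel centre when the wheel stands on the two black rubber rails at the front of the base (bars along y, 8 mm thick, 42 mm apart, 64 mm long, tops 16 mm above the worktop). Axes as the stand's. Nothing higher than the rails is within 60 mm of it.
- lever (a joint): Cam lever on the left cheek, rad. 0 = shut: handle leans 25 degrees forward to the robot, its cam 1.5 mm above the left axle end blocks lifting. Grows as the handle swings up and back: 0.44 upright, 1.55 stop (64 degrees back). Starts at 0 to 0.15. 2 to 4 N at the handle moves it (pushing back from the front will do); it stays where left. Over 1.25 is fully open and the axle is free.
- lever_hinge (a point): Hinge axis of the lever (along the stand's y) in the middle of the handle's width: x = 0, y = +72, z = 105 mm of the stand.
- lever_tip (a point): Free end of the red lever handle, 62 mm from the hinge (so 167 mm above the worktop when upright); the handle is 22 mm wide (along y), 9 mm thick, red over its outer 42 mm. A push from the front 30 mm above the hinge swings it open.
- wheel_center (a point): Centre of the loose wheel: reddish-brown stone disc, 62 mm diameter, 26 mm thick, on a steel axle 10 mm thick and 144 mm long (59 mm bare each side); y = the axle (either way), x and z turn with the wheel. Collars of 14 mm diameter 39 to 44 mm from the centre. 0.15 to 0.3 kg. Can be gripped across the tread (62 mm) or across the flat faces above the axle (26 mm).
- box_seat (a point): Wheel centre when it hangs in the fixed white drip box: 45 mm above the worktop, mid box; y = axle direction, x across, z up. Box 92 (x) by 116 (y) mm. Front and back walls, inner faces at x = +-40 mm, tops 53 mm above the worktop, leave 9 mm to the wheel: fingers on the tread do not fit in. The wheel hangs 8 mm above the box floor.
- notch_left (a point): Bottom of the V notch in the box's side wall at y = +54 mm of box_seat, 38.5 mm above the worktop; the other is at y = -54. Each V is 36 mm wide at the top (54 mm above the worktop) and centres the axle. Side walls are 8 mm thick, inner faces at y = +-50; the axle ends stick out 14 mm past them.
- tin: Bystander: green tin, 75 mm diameter, 110 mm high, origin at its underside.

How it is judged:
By the outcome, as a careful person would: the job done as asked, in the order asked, and still so for the second after the job is handed in, with the robot touching nothing.
It also fails if it takes over 64 s, if anything falls off the work surface, if the arm or the gripper's body presses on something with over 40 N, if the wrist force passes 120 N, or if a joint passes its speed limit or range.

ROBOT

A 6-joint arm with a two-finger parallel gripper is mounted at the origin on a cart in front of the work surface, level with it; the furniture and walls round the work are solid. World frame = base frame: x ahead of the robot, y to its left, z up, the work surface at z = 0. Lengths are in m, angles in rad, forces in N, time in s.
With the tool pointing down it reaches from about 0.375 to 0.9 m from the base axis. Payload 3.1 kg.
Tool frame: the origin (TCP) lies at the centre of the arm's flange, where the gripper is bolted on; the fingertips stand 173 mm ahead of it and the grasp point (between the pads) lies 155 mm ahead of it; z points along the fingers, y is the line along which they close (so a half turn about z gives the same grasp; the last joint's range is limited). The gripper opens to 85 mm and grips with 20 to 120 N. Pads are 22 mm wide; open, the fingers measure 114 mm over their backs; the gripper's body (76 mm by 85 mm) begins 54 mm behind the grasp point. The pads swing forward as they close: fully open they stand 13 mm farther back than shut.
Start: joints at [-1.327, 0.527, 1.433, -0, 1.181, -0.178], TCP at [0.256, -0.57, 0.405] pointing down, gripper open.
Joint ranges: [-3.08, 3.08], [-0.75, 2.2], [0.22, 2.44], [-1.43, 4.57], [0, 2.65], [-2.85, 2.85]. Speed limits (rad/s): [2.79, 2.79, 3.14, 3.14, 3.14, 3.14].

INTERFACE

Orientations are given as a unit quaternion [x, y, z, w].
In Python, from station import * gives the robot as it stands.
- The arm moves only by the shell command python3 -m jog 'ROWS' [OPENING] [FORCE]. ROWS is a JSON object of lists of equal length, an entry for each row: "linear": the shift along the world's x, y, z in mm, a list of three; "turn": the turn about the world's z in units of 5 degrees (1.0 is 5 degrees). A call has 1 to 12 rows; each row shifts and turns the commanded pose from where the row before left it; what a row does not reach is not made up. A row lasts 1/8 s, in which the tool goes at most 62.5 mm and 10.7 degrees, less where a joint would pass 70% of its speed; a pose out of reach is approached as far as the arm can. A call is refused whole if a number of a shift passes 62.5 or a number of a turn 1, either way. A call with a gripper value outside its range is refused whole. OPENING is the opening, from 0 (shut) to 1 (fully open), set as the call begins (- or left out, the last holds). The fingers move at their own pace and stop on an object; FORCE is the grip in N (left out, the last holds). Time passes only in rows, so rows that do not move let the fingers close. It gives the time, the measured TCP pose, the force, the opening and the grip force at its end, in the units of the state.
- sense(): the state, without advancing time (a new reading comes with each control period).
- snapshot(name): name is "side" or "top" or "wrist"; returns the picture (420x560x3 uint8, red, green, blue); there is no depth.
- get_calibration(name): a dict with "fx", "fy", "cx", "cy" (pixels), "world_to_cam" (4x4, takes a point from world to camera coordinates). Camera axes: x right, y down, z forward; pixel columns grow to the right and rows downward; lengths in m; the calibration is good to about 2 mm. A picture is of the moment at which its call begins: read the wrist's pose just before it. get_calibration takes no time and is no camera call; for the wrist camera it gives the pose at the moment of the call.
- sign_off(): hands the job in; it is judged then, once.
The state is a dict: "t": time; "q": joint angles; "qd": joint speeds; "tau": joint torques, N m; "tcp_pos": TCP position; "tool_rot": TCP orientation; "force": force on the tool from outside, world axes, zero at the start; "ft_torque": the same for the moment, N m; "finger_gap": opening from 0.0 (shut) to 1.0 (fully open); "gripper_force": force on a finger pad.
Only numpy, scipy, OpenCV 4.12 (cv2) and the standard library are available. Lean on these libraries where they do the work, as an engineer would, in place of code of your own. Each camera call takes 0.05 s, during which the arm holds its last target. There are 200 camera calls.

## Working session

There is one attempt and no reset: what is moved stays moved. The work goes in short steps, Python scripts to look and compute and a shell command to move; the robot and the scene stay as the last step left them, time stands still between calls to the robot, and variables do not carry over. Pictures are saved under pics/ and viewed, at most 14 in all, crops included, and the job is handed in when it is done.

```bash
mkdir -p pics; ls; python3 - <<'E'
from station import *
import cv2,numpy as np
for n in("top","side"):
    im=snapshot(n); cv2.imwrite(f"pics/{n}0.png",im[:,:,::-1]); c=get_calibration(n)
    print(n,c["fx"],c["fy"],c["cx"],c["cy"],np.round(c["world_to_cam"],4).tolist())
s=sense();print(s["t"],s["tcp_pos"],s["tool_rot"],s["finger_gap"])
E
```

```text
pics
top 468.40800831529185 468.40800831529185 287.01077948232233 214.45482738561265 [[0.0222, -0.9997, 0.0117, -0.3068], [-0.9842, -0.0239, -0.1753, 0.574], [0.1755, -0.0076, -0.9845, 0.8626], [0.0, 0.0, 0.0, 1.0]]
side 447.1995051815727 447.1995051815727 283.7540494301247 212.13553094665238 [[0.8865, -0.4627, -0.0039, -0.6359], [-0.1663, -0.3107, -0.9359, 0.1086], [0.4318, 0.8303, -0.3523, 0.8875], [0.0, 0.0, 0.0, 1.0]]
0.1 [ 0.25581895 -0.56992136  0.40381396] [ 9.77844741e-01  2.09329127e-01 -2.50215438e-05 -9.88860404e-04] 0.999849443963908
```

View pics/top0.png

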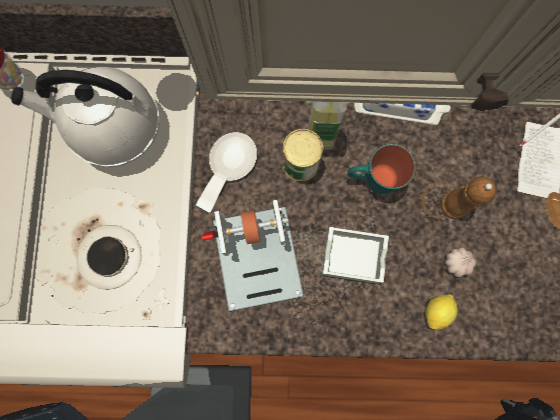

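View pics/side0.png

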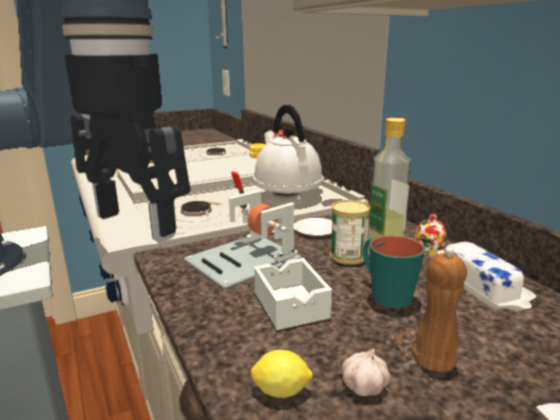

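Top view: stand at about (258,258) with the red lever at (208,236), the wheel at (251,226), rails at (262,272) and (264,293), the box centred near (356,255) and the tin at (303,148). I'll measure these on an enlarged crop.

```bash
cat > h.py <<'E'
from station import *
import cv2,numpy as np
def ray(c,u,v):
    W=c["world_to_cam"];W=np.array(W);R,t=W[:3,:3],W[:3,3]
    return -R.T@t, R.T@np.array([(u-c["cx"])/c["fx"],(v-c["cy"])/c["fy"],1.])
def onz(c,u,v,z):
    o,d=ray(c,u,v); return o+d*(z-o[2])/d[2]
def proj(c,p):
    q=np.array(c["world_to_cam"])@np.r_[p,1]; return np.array([c["fx"]*q[0]/q[2]+c["cx"],c["fy"]*q[1]/q[2]+c["cy"]])
def tri(c1,p1,c2,p2):
    (o1,d1),(o2,d2)=ray(c1,*p1),ray(c2,*p2)
    k=np.linalg.lstsq(np.c_[d1,-d2],o2-o1,rcond=None)[0]
    a,b=o1+k[0]*d1,o2+k[1]*d2
    return (a+b)/2,np.linalg.norm(a-b)
E
python3 - <<'E'
from h import *
im=cv2.imread("pics/top0.png");c=get_calibration("top")
cv2.imwrite("pics/crop0.png",cv2.resize(im[195:315,195:395],None,fx=4,fy=4,interpolation=cv2.INTER_CUBIC))
hsv=cv2.cvtColor(im,cv2.COLOR_BGR2HSV)
sub=np.zeros(im.shape[:2],np.uint8);sub[195:315,195:310]=1
def comps(m,z,minA):
    n,l,st,ce=cv2.connectedComponentsWithStats(m.astype(np.uint8))
    for i in range(1,n):
        if st[i,4]>=minA:
            r=cv2.minAreaRect(np.argwhere(l==i)[:,::-1].astype(np.float32))
            print(st[i,4],np.round(ce[i],1),np.round(onz(c,*ce[i],z),4),np.round(cv2.boxPoints(r),1).tolist())
H,S,V=cv2.split(hsv)
print("black");comps((V<50)&(sub>0)&(np.indices(V.shape)[0]>262)&(np.indices(V.shape)[1]>235),.016,20)
print("red");comps(((H<12)|(H>170))&(S>110)&(V>70)&(sub>0),.075,15)
b=np.zeros_like(sub);b[220:290,315:395]=1
print("box");comps((V>150)&(S<60)&(b>0),.053,100)
E
```

```text
black
51 [260.7 271.5] [ 0.4709 -0.2438  0.016 ] [[243.60000610351562, 273.8999938964844], [275.8999938964844, 267.3999938964844], [276.5, 270.29998779296875], [244.1999969482422, 276.79998779296875]]
24 [273.  290.7] [ 0.4339 -0.2693  0.016 ] [[266.6000061035156, 291.1000061035156], [279.8999938964844, 288.3999938964844], [280.3999938964844, 290.8999938964844], [267.1000061035156, 293.6000061035156]]
20 [257.3 293.6] [ 0.4275 -0.2386  0.016 ] [[251.60000610351562, 294.1000061035156], [264.79998779296875, 291.20001220703125], [265.29998779296875, 293.29998779296875], [252.0, 296.20001220703125]]
red
439 [250.  226.4] [ 0.5522 -0.2235  0.075 ] [[239.8000030517578, 212.1999969482422], [253.6999969482422, 209.5], [259.79998779296875, 241.10000610351562], [245.89999389648438, 243.8000030517578]]
103 [207.9 235.3] [ 0.5333 -0.1449  0.075 ] [[199.8000030517578, 233.0], [214.39999389648438, 230.10000610351562], [215.89999389648438, 237.60000610351562], [201.3000030517578, 240.5]]
box
2488 [354.4 255.7] [ 0.5033 -0.4248  0.053 ] [[321.70001220703125, 273.0], [328.70001220703125, 226.3000030517578], [390.0, 235.60000610351562], [382.8999938964844, 282.29998779296875]]
```

View pics/crop0.png

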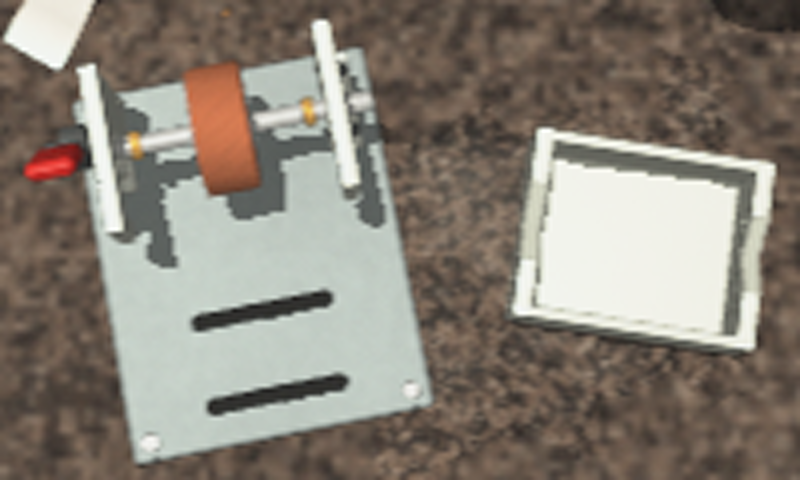

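The crop shows base corners (137,463), (431,403) and (362,47), rail ends (193,323)-(332,297) and (207,407)-(348,381), and box rim corners (541,128), (775,162), (752,346) and (513,316), all in crop pixels. I'll fit the poses to these known sizes.

```bash
cat >> h.py <<'E'
def fit2(L,Wd):
    L,Wd=np.array(L,float)[:,:2],np.array(Wd)[:,:2]
    a,b=L.mean(0),Wd.mean(0);U,_,V=np.linalg.svd((L-a).T@(Wd-b));R=(U@V).T
    t=b-R@a; return t,np.arctan2(R[1,0],R[0,0]),np.round((L@R.T+t-Wd)*1000,1)
E
python3 - <<'E'
from h import *
c=get_calibration("top"); f=lambda u,v:((u+.5)/4-.5+195,(v+.5)/4-.5+195)
S=[(-.147,.076,.008,137,463),(-.147,-.076,.008,431,403),(.040,-.076,.008,362,47),
(-.084,.032,.016,193,323),(-.084,-.032,.016,332,297),(-.126,.032,.016,207,407),(-.126,-.032,.016,348,381)]
t,y,r=fit2([s[:3] for s in S],[onz(c,*f(*s[3:]),s[2]) for s in S]);print("stand",t,np.degrees(y));print(r.tolist())
B=[(.046,.058,.0535,541,128),(.046,-.058,.0535,775,162),(-.046,-.058,.0535,752,346),(-.046,.058,.0535,513,316)]
t2,y2,r=fit2([s[:3] for s in B],[onz(c,*f(*s[3:]),s[2]) for s in B]);print("box",t2,np.degrees(y2));print(r.tolist())
def w(p,t=t,y=y): return np.r_[t+np.array([[np.cos(y),-np.sin(y)],[np.sin(y),np.cos(y)]])@p[:2],p[2]]
for n,p in dict(seat=(0,0,.075),cradle=(-.105,0,.04),hinge=(0,.072,.105),exit=(-.023,0,.05),wl=(0,.072,.075)).items():
    P=w(np.array(p));print(n,P,"top",proj(c,P),"side",proj(get_calibration("side"),P))
# tip from red centroid
for th in(0,.15):
    a=np.radians(25)-th;print("tip",proj(c,w(np.array([-.041*np.sin(a),.072,.105+.041*np.cos(a)]))))
s=sense()
from scipy.spatial.transform import Rotation as Ro
R=Ro.from_quat(s["tool_rot"]).as_matrix();print(np.round(R,3))
W=get_calibration("wrist");print(np.round(W["world_to_cam"],3))
E
```

```text
stand [ 0.55208294 -0.22447126] 12.391532857767588
[[-1.5, 1.4], [-1.3, -2.4], [1.8, -0.7], [0.6, -2.5], [-0.1, 3.6], [0.5, -3.0], [0.0, 3.6]]
box [ 0.50682622 -0.42776615] -7.009093879479207
[[0.8, 1.4], [0.6, 0.0], [-2.0, -1.2], [0.6, -0.2]]
seat [ 0.55208294 -0.22447126  0.075     ] top [250.47509542 226.5035999 ] side [262.75558303 220.12917001]
cradle [ 0.44952902 -0.24700332  0.04      ] top [261.42518017 282.04135891] side [219.85776787 250.0549355 ]
hinge [ 0.53663239 -0.15414858  0.105     ] top [210.54477939 231.49650288] side [241.93872828 197.59340633]
exit [ 0.52961875 -0.22940686  0.05      ] top [253.44466159 239.95501559] side [254.00626984 234.28918342]
wl [ 0.53663239 -0.15414858  0.075     ] top [212.91280214 233.71285645] side [242.45153852 210.76594069]
tip [209.00730115 238.20405396]
tip [208.27272694 234.82209319]
[[ 0.912  0.409 -0.   ]
 [ 0.409 -0.912  0.002]
 [ 0.    -0.002 -1.   ]]
[[ 0.409 -0.912 -0.003 -0.623]
 [-0.873 -0.393  0.29  -0.038]
 [-0.266 -0.116 -0.957  0.381]
 [ 0.     0.     0.     1.   ]]
```

```bash
python3 -m jog '{"linear":[[22,40,-7],[22,40,-7],[22,40,-7],[22,40,-7],[22,40,-7],[22,40,-7],[22,40,-7],[22,40,-7],[22,40,-7],[20,40,-7],[0,0,0],[0,0,0]],"turn":[-0.23,-0.23,-0.23,-0.23,-0.23,-0.24,-0.24,-0.24,-0.24,-0.24,0,0]}' 0 40
cat > st.py <<'E'
from h import *
from scipy.spatial.transform import Rotation as Ro
T=np.array([.5521,-.2245]);Y=np.radians(12.39)
s=sense();R=Ro.from_quat(s["tool_rot"]).as_matrix();p=s["tcp_pos"]
d=p[:2]-T;l=np.array([[np.cos(Y),np.sin(Y)],[-np.sin(Y),np.cos(Y)]])@d
print("t",s["t"],"tcp",np.round(p,4),"stand-local",np.round(l*1000,1),"tool y deg",np.degrees(np.arctan2(R[1,1],R[0,1])),"F",np.round(s["force"],1),"gap",s["finger_gap"],s["gripper_force"])
E
python3 st.py; python3 -c "
from h import *
cv2.imwrite('pics/w1.png',snapshot('wrist')[:,:,::-1])"
```

```text
t: 1.6
tcp_pos: [0.4739, -0.1703, 0.3346]
tool_rot: [0.994, 0.109, -0.0, 0.0]
force: [-0.9, -0.6, -0.4]
finger_gap: 0.002
gripper_force: 0.0
t 1.6 tcp [ 0.4739 -0.1703  0.3346] stand-local [-64.8  69.7] tool y deg -77.53317012574698 F [-0.9 -0.6 -0.4] gap 0.0015970518830415942 0.0
```

View pics/w1.png

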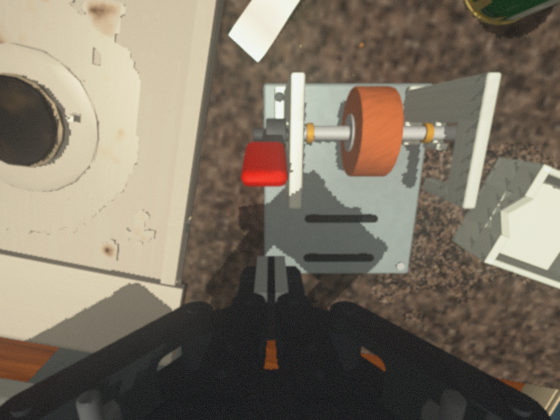

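Wrist view: the shut fingertips (270,270) line up with the red handle (265,165), and the left cheek edge is at column 297. I'll lower and push back.

```bash
python3 -m jog '{"linear":[[0,2,-17],[0,0,-18],[8,1.7,0],[8,1.7,0],[8,1.7,0],[8,1.7,0],[8,1.7,0],[8,1.7,0],[8,1.7,0],[8,1.7,0],[0,0,0]],"turn":[0,0,0,0,0,0,0,0,0,0,0]}'; python3 -m jog '{"linear":[[7,1.5,0],[6,1.5,0],[5,1,0],[0,0,0],[0,0,0]],"turn":[0,0,0,0,0]}';python3 st.py; python3 -c "
from h import *
cv2.imwrite('pics/w2.png',snapshot('wrist')[:,:,::-1])"
```

```text
t: 3.02
tcp_pos: [0.5376, -0.1542, 0.2994]
tool_rot: [0.994, 0.109, -0.001, -0.0]
force: [-2.6, -0.0, 1.6]
finger_gap: -0.002
gripper_force: 1.8
t: 3.65
tcp_pos: [0.5563, -0.1504, 0.2999]
tool_rot: [0.994, 0.108, 0.001, 0.0]
force: [-1.4, -0.5, 0.3]
finger_gap: -0.001
gripper_force: 0.6
t 3.65 tcp [ 0.5563 -0.1504  0.2999] stand-local [20.  71.4] tool y deg -77.59502861098792 F [-1.4 -0.5  0.3] gap -0.0014763833731865708 0.611374550499022
```

View pics/w2.png

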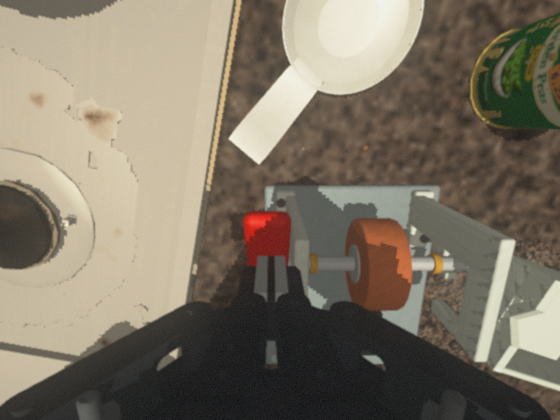

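The lever leans well back, with the red tip edge at (267,212). I'll nudge it slightly more, back off, rise and check it by numbers.

```bash
python3 -m jog '{"linear":[[3,0.7,0],[0,0,0],[-20,-4.5,0],[-20,-5,10],[-10,-30,40],[-10,-40,10],[0,0,0],[0,0,0]],"turn":[0,0,0,0,0,0,0,0]}' ;python3 st.py; python3 - <<'E'
from h import *
ct=get_calibration("top");cw=get_calibration("wrist");iw=snapshot("wrist")[:,:,::-1];it=snapshot("top")[:,:,::-1]
cv2.imwrite("pics/w3.png",iw);cv2.imwrite("pics/t3.png",it)
T=np.array([.5521,-.2245]);Y=np.radians(12.39);Rl=np.array([[np.cos(Y),np.sin(Y)],[-np.sin(Y),np.cos(Y)]])
for n,im,c in(("w",iw,cw),("t",it,ct)):
    H,S,V=cv2.split(cv2.cvtColor(np.ascontiguousarray(im),cv2.COLOR_BGR2HSV))
    k,l,st,ce=cv2.connectedComponentsWithStats((((H<12)|(H>170))&(S>110)&(V>70)).astype(np.uint8))
    for i in range(1,k):
        if st[i,4]>60: print(n,st[i],np.round(ce[i],1),"z.075 local",np.round(Rl@(onz(c,*ce[i],.075)[:2]-T)*1000,1),"z.13",np.round(Rl@(onz(c,*ce[i],.128)[:2]-T)*1000,1))
E
```

```text
t: 4.7
tcp_pos: [0.499, -0.2293, 0.3595]
tool_rot: [0.994, 0.108, 0.0, -0.0]
force: [0.3, -0.0, -0.6]
finger_gap: 0.002
gripper_force: 0.0
t 4.7 tcp [ 0.499  -0.2293  0.3595] stand-local [-52.9   6.7] tool y deg -77.63153413811766 F [ 0.3 -0.  -0.6] gap 0.0016640011719104113 0.0
w [ 136   57   51   70 2486] [161.4  91. ] z.075 local [42.5 90.8] z.13 [38.1 73.4]
w [ 261  107   36   79 2701] [278.4 145.6] z.075 local [1.7 1.4] z.13 [5.8 2.6]
w [  0 338  34  38 571] [ 11.6 351.7] z.075 local [-197.2  263. ] z.13 [-151.6  209.7]
w [264 340  13  30 165] [270.1 352.9] z.075 local [-198.5    8.2] z.13 [-152.6    8. ]
w [365 357  21  14  73] [376.8 362.7] z.075 local [-210.2  -98.1] z.13 [-161.9  -76.1]
t [ 0 47  4 21 65] [ 1.2 56.7] z.075 local [435.4 429.6] z.13 [400.5 401.8]
t [ 372  145   42   43 1431] [392.3 165.9] z.075 local [  64.5 -292. ] z.13 [  52.1 -276.3]
t [  190   354   370    66 19575] [395.7 387.7] z.075 local [-337.  -202.8] z.13 [-325.3 -192.5]
t [106 387  45  33 681] [130.3 402.4] z.075 local [-269.3  265.2] z.13 [-261.6  247.3]
```

View pics/w3.png

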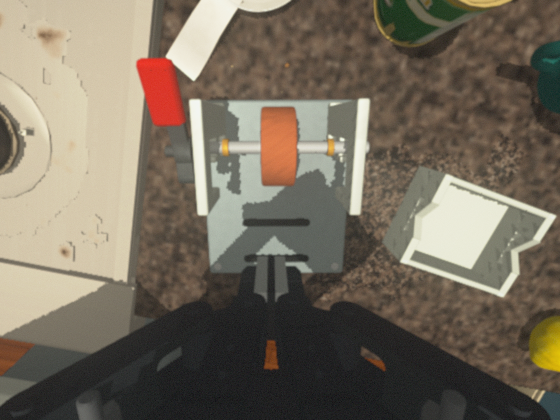

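Wrist view: the lever lies fully back with its red centre at (161,91), about 38 mm behind the hinge, so roughly 64 degrees back. The wheel at (278,146) sits at the expected seat within 2 mm. Next I'll grip across the flats, just above the axle.

```bash
python3 -m jog '{"linear":[[18,2,0],[18,2,0],[18,2.4,0],[0,0,0],[0,0,-30],[0,0,-30],[0,0,-30],[0,0,-8],[0,0,0],[0,0,0]],"turn":[0,0,0,0,0,0,0,0,0,0]}' 0.6;python3 st.py; python3 -c "
from h import *
cv2.imwrite('pics/w4.png',snapshot('wrist')[:,:,::-1])"
```

```text
t: 6.05
tcp_pos: [0.5533, -0.2232, 0.2629]
tool_rot: [0.994, 0.108, 0.001, 0.001]
force: [0.4, -0.5, 1.0]
finger_gap: 0.6
gripper_force: 0.0
t 6.05 tcp [ 0.5533 -0.2232  0.2629] stand-local [1.4 1. ] tool y deg -77.57315760317775 F [ 0.4 -0.5  1. ] gap 0.5996190084216917 0.0
```

View pics/w4.png

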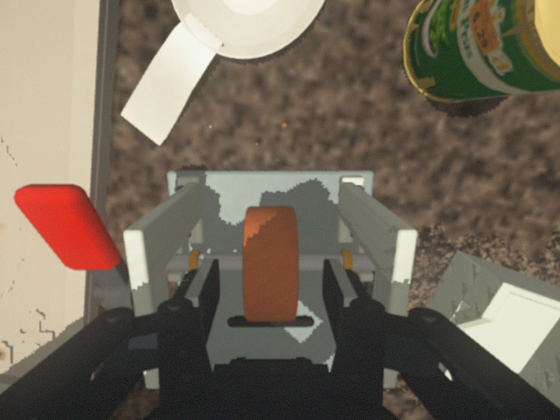

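The wheel (270,265) is centred between the fingers (205 and 340), and the fingers clear the cheeks. I'll lower a little and close.

```bash
python3 -m jog '{"linear":[[0,0,-5],[0,0,0]],"turn":[0,0]}' 0.6; python3 -m jog '{"linear":[[0,0,0],[0,0,0],[0,0,0],[0,0,0],[0,0,0],[0,0,0]],"turn":[0,0,0,0,0,0]}' 0.2 60;python3 st.py
```

```text
t: 6.35
tcp_pos: [0.5528, -0.2229, 0.2567]
tool_rot: [0.994, 0.108, -0.0, -0.0]
force: [0.1, -0.4, -0.2]
finger_gap: 0.597
gripper_force: 0.0
t: 7.1
tcp_pos: [0.553, -0.223, 0.257]
tool_rot: [0.994, 0.108, 0.0, 0.0]
force: [-0.5, 0.9, 3.8]
finger_gap: 0.293
gripper_force: 59.9
t 7.1 tcp [ 0.553 -0.223  0.257] stand-local [1.2 1.3] tool y deg -77.58529827923068 F [-0.5  0.9  3.8] gap 0.29268922643784645 59.92466926574707
```

```bash
python3 -m jog '{"linear":[[0,0,3],[0,0,4],[0,0,4],[0,0,0],[0,0,0]],"turn":[0,0,0,0,0]}' 0.1 60;python3 st.py;  python3 -c "
from h import *
cv2.imwrite('pics/s5.png',cv2.resize(snapshot('side')[150:290,170:330,::-1],None,fx=4,fy=4,interpolation=cv2.INTER_CUBIC))"
```

```text
t: 7.72
tcp_pos: [0.5528, -0.223, 0.2676]
tool_rot: [0.994, 0.108, -0.0, -0.0]
force: [-0.9, 0.5, -2.7]
finger_gap: 0.29
gripper_force: 59.3
t 7.725 tcp [ 0.5528 -0.223   0.2676] stand-local [1.1 1.4] tool y deg -77.58286934775168 F [-0.9  0.5 -2.7] gap 0.2899592530289013 59.30246114730835
```

View pics/s5.png

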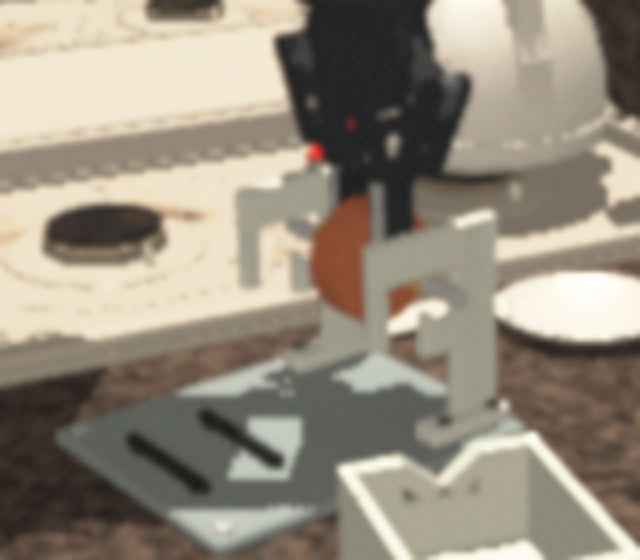

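The axle end (445,288) is lifted above the lip and under the slot's ceiling. I'll move it forward 23 mm.

```bash
python3 -m jog '{"linear":[[-6,-1.3,0],[-6,-1.3,0],[-6,-1.3,0],[-4.9,-1.1,0],[0,0,0],[0,0,0]],"turn":[0,0,0,0,0,0]}';python3 st.py
```

```text
t: 8.52
tcp_pos: [0.5301, -0.2281, 0.2678]
tool_rot: [0.994, 0.108, 0.0, 0.0]
force: [0.1, 0.7, -2.7]
finger_gap: 0.29
gripper_force: 59.3
t 8.525 tcp [ 0.5301 -0.2281  0.2678] stand-local [-22.2   1.2] tool y deg -77.58956025528555 F [ 0.1  0.7 -2.7] gap 0.2900255106828589 59.306543469429016
```

```bash
python3 -m jog '{"linear":[[0,0,-8],[0,0,-9],[0,0,-9],[0,0,-10],[0,0,0],[0,0,0]],"turn":[0,0,0,0,0,0]}';python3 st.py
```

```text
t: 9.28
tcp_pos: [0.53, -0.228, 0.2315]
tool_rot: [0.994, 0.108, -0.0, -0.0]
force: [0.4, -0.5, -2.5]
finger_gap: 0.293
gripper_force: 66.6
t 9.275 tcp [ 0.53   -0.228   0.2315] stand-local [-22.3   1.3] tool y deg -77.58764492814073 F [ 0.4 -0.5 -2.5] gap 0.2927626384870413 66.62243485450745
```

```bash
python3 -m jog '{"linear":[[-10,-2.2,0],[-14,-3.1,0],[-14,-3.1,0],[-14,-3.1,0],[-14,-3.1,0],[-14,-3,0],[0,0,0],[0,0,0]],"turn":[0,0,0,0,0,0,0,0]}';python3 st.py;  python3 -c "
from h import *
a=cv2.resize(snapshot('side')[200:290,170:270,::-1],None,fx=4,fy=4,interpolation=cv2.INTER_CUBIC);b=cv2.resize(snapshot('wrist')[:,:,::-1],(480,360))
o=np.zeros((360,880,3),np.uint8);o[:,:400]=a;o[:,400:]=b;cv2.imwrite('pics/s6.png',o[:,:800])"
```

```text
t: 10.28
tcp_pos: [0.4503, -0.2459, 0.2318]
tool_rot: [0.994, 0.108, 0.0, 0.0]
force: [-0.0, -0.2, -2.3]
finger_gap: 0.289
gripper_force: 66.7
t 10.275 tcp [ 0.4503 -0.2459  0.2318] stand-local [-104.    1.] tool y deg -77.6047951069208 F [-0.  -0.2 -2.3] gap 0.2888147441605563 66.6592025756836
```

View pics/s6.png

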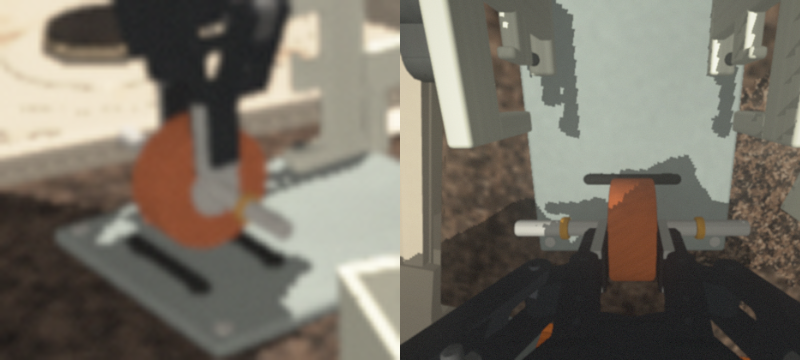

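The wheel is between and just above the rails, and it is clear of the prongs. I'll lower it with a force check.

```bash
python3 -m jog '{"linear":[[0,0,-4],[0,0,-3],[0,0,-2],[0,0,0],[0,0,0]],"turn":[0,0,0,0,0]}';python3 -m jog '{"linear":[[0,0,-1],[0,0,0],[0,0,0]],"turn":[0,0,0]}'; python3 st.py
```

```text
t: 11.0
tcp_pos: [0.45, -0.2456, 0.2227]
tool_rot: [0.994, 0.108, -0.0, -0.0]
force: [-1.1, -0.5, -2.8]
finger_gap: 0.29
gripper_force: 67.0
t: 11.38
tcp_pos: [0.4502, -0.2456, 0.2221]
tool_rot: [0.994, 0.108, 0.0, 0.0]
force: [1.4, 1.7, 1.9]
finger_gap: 0.293
gripper_force: 67.5
t 11.375 tcp [ 0.4502 -0.2456  0.2221] stand-local [-104.1    1.2] tool y deg -77.59273981036237 F [1.4 1.7 1.9] gap 0.2926264307612115 67.53276944160461
```

It has touched down (force went from -2.8 to +1.9 N). Now I'll release, rise clear and look.

```bash
python3 -m jog '{"linear":[[0,0,0],[0,0,0],[0,0,0],[0,0,0],[0,0,15],[0,0,35],[0,0,0],[0,0,0],[0,0,0],[0,0,0]],"turn":[0,0,0,0,0,0,0,0,0,0]}' 0.6; python3 st.py; python3 - <<'E'
from h import *
c=get_calibration("wrist");a=snapshot("wrist")[:,:,::-1]
cv2.imwrite("pics/w7.png",a)
H,S,V=cv2.split(cv2.cvtColor(np.ascontiguousarray(a),cv2.COLOR_BGR2HSV))
k,l,st,ce=cv2.connectedComponentsWithStats((((H<12)|(H>170))&(S>110)&(V>70)).astype(np.uint8))
for i in range(1,k):
    if st[i,4]>1000: print(st[i],ce[i],onz(c,*ce[i],.05), cv2.minAreaRect(np.argwhere(l==i)[:,::-1].astype(np.float32)))
E
```

```text
t: 12.62
tcp_pos: [0.4498, -0.2454, 0.271]
tool_rot: [0.994, 0.108, -0.001, -0.001]
force: [-0.6, 0.3, -0.5]
finger_gap: 0.598
gripper_force: 0.0
t 12.625 tcp [ 0.4498 -0.2454  0.271 ] stand-local [-104.4    1.5] tool y deg -77.58893117806917 F [-0.6  0.3 -0.5] gap 0.5981858695216562 0.0
[ 250  189   45   90 3739] [271.74939823 233.57903183] [ 0.45253675 -0.2444599   0.05      ] ((272.0, 233.5), (44.0, 89.0), 0.0)
```

View pics/w7.png

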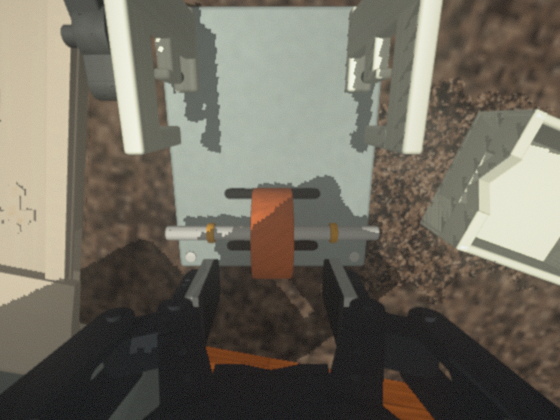

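The wheel stands on both rails with its axle straight, centred at column 272 between the fingers. I'll regrip across the flats and lift.

```bash
python3 -m jog '{"linear":[[0,0,-25],[0,0,-20],[0,0,-4],[0,0,0],[0,0,0]],"turn":[0,0,0,0,0]}' 0.6; python3 -m jog '{"linear":[[0,0,0],[0,0,0],[0,0,0],[0,0,0],[0,0,0],[0,0,0]],"turn":[0,0,0,0,0,0]}' 0.1 60; python3 -m jog '{"linear":[[0,0,10],[0,0,30],[0,0,40],[0,0,0],[0,0,0]],"turn":[0,0,0,0,0]}'; python3 st.py
```

```text
t: 13.3
tcp_pos: [0.4502, -0.2458, 0.2233]
tool_rot: [0.994, 0.108, 0.0, 0.0]
force: [-0.2, 0.5, 0.7]
finger_gap: 0.605
gripper_force: 0.0
t: 14.05
tcp_pos: [0.4501, -0.2457, 0.2235]
tool_rot: [0.994, 0.108, 0.0, 0.0]
force: [-0.9, 1.0, 5.3]
finger_gap: 0.292
gripper_force: 59.3
t: 14.68
tcp_pos: [0.4495, -0.2452, 0.3022]
tool_rot: [0.994, 0.108, -0.001, -0.001]
force: [-0.3, 0.3, -2.1]
finger_gap: 0.29
gripper_force: 59.5
t 14.675 tcp [ 0.4495 -0.2452  0.3022] stand-local [-104.6    1.8] tool y deg -77.58234531482998 F [-0.3  0.3 -2.1] gap 0.2898725693849604 59.548006653785706
```

```bash
python3 -m jog '{"linear":[[6,-22,0],[7,-23,0],[7,-23,0],[7,-23,0],[7,-23,0],[7,-23,0],[8,-23,0],[8,-23,0],[0,0,0],[0,0,0],[0,0,0]],"turn":[-0.48,-0.48,-0.48,-0.48,-0.49,-0.49,-0.49,-0.49,0,0,0]}'; python3 st.py; python3 -c "
from h import *
c=get_calibration('wrist');cv2.imwrite('pics/w8.png',snapshot('wrist')[:,:,::-1]);np.save('w8.npy',np.array(c['world_to_cam']));cv2.imwrite('pics/t8.png',snapshot('top')[:,:,::-1]);cv2.imwrite('pics/s8.png',snapshot('side')[:,:,::-1])"
```

```text
t: 16.05
tcp_pos: [0.5066, -0.4273, 0.3018]
tool_rot: [0.998, -0.06, -0.001, -0.001]
force: [-0.1, 0.3, -3.2]
finger_gap: 0.291
gripper_force: 59.5
t 16.05 tcp [ 0.5066 -0.4273  0.3018] stand-local [ -87.9 -188.4] tool y deg -96.93501797577377 F [-0.1  0.3 -3.2] gap 0.29113616803516473 59.50121283531189
```

View pics/w8.png

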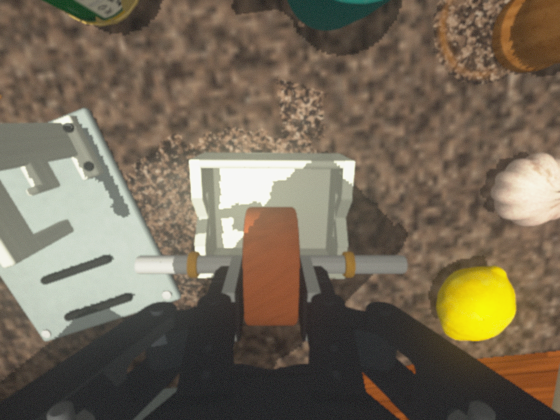

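The box's back rim corners are at (190,160) and (354,160), level and centred at column 272; the wheel is centred at 271. I'll check x from these corners.

```bash
python3 - <<'E'
from h import *
c=get_calibration("wrist")
a,b=onz(c,190,160,.053),onz(c,354.5,160,.053);m=(a+b)/2
u=(a-b)[:2];L=np.linalg.norm(u);u/=L;n=np.array([u[1],-u[0]])
print("width",L,"yaw",np.degrees(np.arctan2(n[1],n[0])),"centre",m[:2]-.046*n)
# axle line of the held wheel z~.118
p,q=onz(c,140,264.5,.1185),onz(c,403,264.5,.1185);print("wheel",(p+q)/2,np.linalg.norm(p-q),np.degrees(np.arctan2(*(p-q)[:2]))*-1)
E
```

```text
width 0.11494660408086436 yaw -6.935985002639199 centre [ 0.5077292  -0.42819691]
wheel [ 0.50565274 -0.42734267  0.1185    ] 0.14271731825312775 -6.91161318303393
```

Box width measures 115 mm (116 given) and the angle matches. The needed shift is (+2, -0.8) mm, and then I lower.

```bash
python3 -m jog '{"linear":[[2,-0.8,0],[0,0,-15],[0,0,-20],[0,0,-15],[0,0,-10],[0,0,-6],[0,0,0],[0,0,0]],"turn":[0,0,0,0,0,0,0,0]}'; python3 -m jog '{"linear":[[0,0,-3],[0,0,0],[0,0,0]],"turn":[0,0,0]}';python3 st.py
```

```text
t: 17.2
tcp_pos: [0.5092, -0.4296, 0.2373]
tool_rot: [0.998, -0.061, 0.0, 0.0]
force: [-0.8, -0.2, -2.2]
finger_gap: 0.29
gripper_force: 59.5
t: 17.58
tcp_pos: [0.509, -0.4294, 0.2339]
tool_rot: [0.998, -0.061, 0.0, 0.0]
force: [0.7, 0.3, -2.8]
finger_gap: 0.291
gripper_force: 59.5
t 17.575 tcp [ 0.509  -0.4294  0.2339] stand-local [ -86.1 -190.9] tool y deg -96.98407187054283 F [ 0.7  0.3 -2.8] gap 0.29138498063512114 59.53290402889252
```

```bash
python3 -m jog '{"linear":[[0,0,-2],[0,0,-1],[0,0,0],[0,0,0]],"turn":[0,0,0,0]}'; python3 -m jog '{"linear":[[0,0,-1],[0,0,0],[0,0,0]],"turn":[0,0,0]}';python3 -m jog '{"linear":[[0,0,-1],[0,0,0],[0,0,0]],"turn":[0,0,0]}'
```

```text
t: 18.08
tcp_pos: [0.509, -0.4294, 0.2306]
tool_rot: [0.998, -0.061, -0.0, -0.0]
force: [0.3, 0.6, -3.2]
finger_gap: 0.284
gripper_force: 59.5
t: 18.45
tcp_pos: [0.509, -0.4294, 0.23]
tool_rot: [0.998, -0.061, 0.0, 0.0]
force: [-0.4, 0.3, -0.2]
finger_gap: 0.29
gripper_force: 59.7
t: 18.82
tcp_pos: [0.509, -0.4294, 0.2297]
tool_rot: [0.998, -0.061, 0.0, 0.0]
force: [-1.9, 2.0, 5.9]
finger_gap: 0.291
gripper_force: 60.5
```

```bash
python3 -m jog '{"linear":[[-1,0,0],[0,0,-0.5],[0,0,0],[0,0,0]],"turn":[0,0,0,0]}'; python3 st.py
```

```text
t: 19.32
tcp_pos: [0.508, -0.4296, 0.2289]
tool_rot: [0.998, -0.061, 0.0, 0.0]
force: [-1.7, 1.3, 5.9]
finger_gap: 0.288
gripper_force: 60.7
t 19.325 tcp [ 0.508  -0.4296  0.2289] stand-local [ -87.  -190.8] tool y deg -96.97999869001966 F [-1.7  1.3  5.9] gap 0.2878747756077105 60.72281241416931
```

```bash
python3 -m jog '{"linear":[[-0.7,0,0],[0,0,-0.3],[0,0,0],[0,0,0]],"turn":[0,0,0,0]}'; python3 -m jog '{"linear":[[0,0,0],[0,0,0],[0,0,0],[0,0,0],[0,0,15],[0,0,50],[0,0,50],[0,0,40],[0,0,0],[0,0,0],[0,0,0],[0,0,0]],"turn":[0,0,0,0,0,0,0,0,0,0,0,0]}' 0.6; python3 - <<'E'
from h import *
a=snapshot("wrist")[:,:,::-1];s=cv2.resize(snapshot("side")[225:335,215:355,::-1],(400,314),interpolation=cv2.INTER_CUBIC);t=snapshot("top")[130:320,190:400,::-1]
o=np.zeros((600,800,3),np.uint8);o[:300,:400]=cv2.resize(a,(400,300));o[:300,400:]=s[:300];o[300:580,:]=cv2.resize(t[:147],(800,560))[::2] if 0 else 0
tt=cv2.resize(t,None,fx=1.5,fy=1.5,interpolation=cv2.INTER_CUBIC);o[305:305+tt.shape[0],:tt.shape[1]]=tt
cv2.imwrite("pics/f.png",o)
E
```

```text
t: 19.82
tcp_pos: [0.5076, -0.4296, 0.2287]
tool_rot: [0.998, -0.061, 0.001, 0.0]
force: [-1.1, 1.5, 6.9]
finger_gap: 0.293
gripper_force: 60.7
t: 21.32
tcp_pos: [0.5071, -0.4292, 0.3814]
tool_rot: [0.998, -0.061, -0.001, -0.001]
force: [-0.3, 0.7, 0.5]
finger_gap: 0.598
gripper_force: 0.0
```

View pics/f.png

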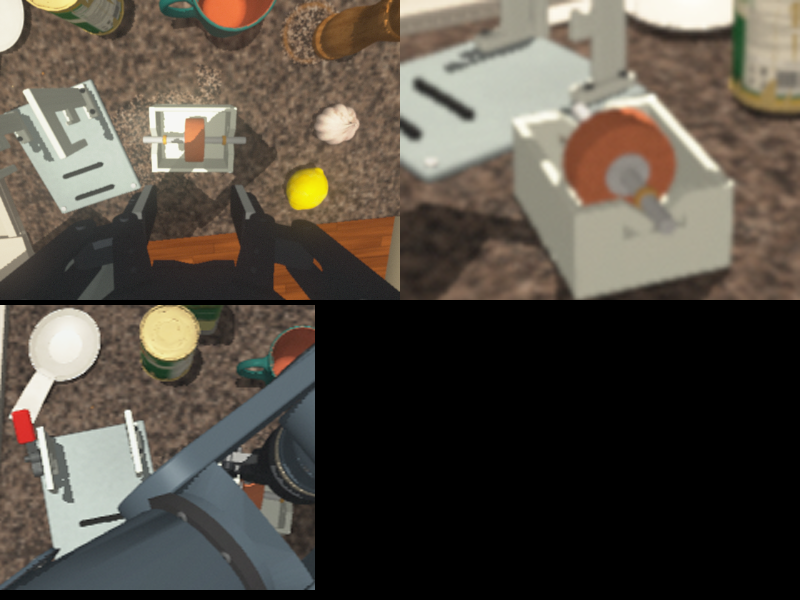

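The wheel hangs in the box with its axle level and in both V notches. The lever is still back, the tin is in place, and the gripper is clear.

```bash
python3 -c "
from station import *
print(sign_off())"
```

```text
the job is handed in; nothing more can be done
None
```

The job is handed in at about 21 s of robot time: the lever is fully open, the wheel was set down on the rails and let go, and it now hangs in the drip box with both axle ends in the V notches and the tin untouched.

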